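Move the meter's battery from its power base to the charging dock

TASK

The battery under the meter needs charging. Pull up the red spring-loaded knob on the white power base so that the orange battery pops out, draw it straight out through the opening in the front, lay it in the charging dock and press it down until both blue catches snap over its ends. Leave the brown bottle, the circuit board and the red screwdriver beside them where they are.

Things in the scene. Friction and masses are not known exactly. Their poses are not given: they have to be found in the camera images.
- battery_center (a point): Middle of the loose battery pack (about 0.12 kg), 15 mm above its underside. Pack: 92 mm long (its x), 40 mm wide (its y), 30 mm high (its z, up). At the start it lies locked inside the power base, its x along the base's x, its front end 6 mm behind the base's front face.
- battery: The same pack, middle of its underside. Orange body 80 mm long and 40 mm wide on a black foot 92 mm long and 10 mm high, so a ledge 6 mm wide with its top 10 mm above the underside stands out at either end. Both ends are alike: it goes into the dock either way round.
- base: White power base with a hand-held meter on it, fixed to the bench; origin on the bench under the middle of the front face, x from the front face into the box, y across, z up. 140 mm wide, 264 mm deep; flat deck 49.5 mm above the bench; the meter begins 64 mm behind the front face and reaches 104 mm above the bench.
- bay_mouth (a point): Middle of the battery opening in the base's front face, 25 mm above the bench, axes as the base. Opening 43 mm wide, from 10 mm (floor of the bay) to 43.5 mm above the bench. Once unlocked, an ejector spring (6 N, 4 N at its end) pushes the pack out 42 mm: its foot then stands 35 mm, its orange body 29 mm out of the face. Pulled 57 mm more it is clear.
- knob_top (a point): Middle of the top of the red round locking knob on the deck, 8 mm behind the front face, over the middle of the opening. The knob is 18 mm in diameter, 18 mm high, its lower rim 5 mm above the deck (top 72.5 mm above the bench when down). It moves straight up only; a spring of 1 to 2 N and the rubbing of the pack (up to 5 N) hold it down.
- lock_knob (a joint): Lift of the locking knob in m: 0 down, its pin in front of the orange body; above 0.0095 the pack is free and slides out by itself within half a second; 0.016 is the upper stop. Let go while the pack is underneath, it rests on the pack at about 0.009 (top 81 mm above the bench), which does no harm.
- dock: Charging dock fixed to the bench, 156 mm (x) by 82 mm (y), origin on the bench under its middle. Well 95 x 43 mm for the pack, which lies along the dock's x. Walls upright to 33 mm above the bench, flaring outwards above, up to 38.5 mm; in the middle 56 mm of the long sides only 20 mm high, which leaves room for fingers.
- dock_seat (a point): Where the middle of the pack must be when it is home in the dock, 26 mm above the bench, axes as the dock. The pack clicks in at that height; the stop lies 2 mm lower.
- dock_plate (a joint): Sprung level plate in the well that carries the pack, in m: 0 up, its top 29.5 mm above the bench (the pack's middle is then at 44.5 mm); grows as it goes down, 3 N at first, 8 N at the end; about 0.0185 when the pack is latched, 0.0205 at the stop.
- catch_a (a joint): Blue spring catch at the dock's -x end: 0 when home, grows as it is pushed outwards, up to 0.008 m. Its sloping nose stands 5 mm into the well, underside 21 mm above the bench, and snaps over the pack's ledge. The two catches add about 8 N to the pressing as the pack passes them. Thumb tab 44 mm high, 55 to 62 mm from the dock's middle.
- catch_b (a joint): The same catch at the dock's +x end.
- amber_bottle: Bystander: brown reagent bottle with black cap, 53 mm wide, 115 mm high, standing; origin at the middle of its underside.
- circuit_board: Bystander: green circuit board lying flat, 70 x 100 x 17 mm; origin at the middle of its underside.
- red_screwdriver: Bystander: screwdriver with red handle lying flat, 206 mm long (its y), 25 mm thick; origin at the middle of its underside.
Not all that is in view belongs to the job. Leave any pink or purple look-alike of the dock alone.

How it is judged:
On the way, in this order (a step that is already met when the one before it is completed fails the run):
1. the locking knob has been lifted and the battery has slid part of the way out of the bay (x of battery_center in the frame of bay_mouth below 0.03 m), for 0.1 s.
2. the battery has been drawn out through the front opening, clear of the power base (x of battery_center in the frame of bay_mouth below -0.047 m), for 0.1 s.
At the end, for the whole second after the job is handed in: The battery lies level and at rest in the charging dock, pressed home: its middle within 5 mm of the seat along and across the dock and 3 mm in height, both spring catches back within 2 mm of their home position over the ledges of the battery, nothing touching it but the dock (x of battery_center in the frame of dock_seat between -0.005 and 0.005 m and y of battery_center in the frame of dock_seat between -0.005 and 0.005 m and z of battery_center in the frame of dock_seat between -0.003 and 0.003 m and angle between battery_center's own z axis and vertical below 0.06 rad and value of joint each of catch_a, catch_b below 0.002 m and linear speed of battery below 0.02 m/s).
It fails at once if the brown bottle, the circuit board or the red screwdriver is moved by more than 3 cm (distance of any of amber_bottle, circuit_board, red_screwdriver from where it was at the start of the episode above 0.03 m).
It also fails if it takes over 50 s, if anything falls off the work surface, if the arm or the gripper's body presses on something with over 40 N, if the wrist force passes 120 N, or if a joint passes its speed limit or range.

ROBOT

A 7-joint arm with a two-finger parallel gripper is mounted at the origin on a cart in front of the work surface, level with it; the furniture and walls round the work are solid. World frame = base frame: x ahead of the robot, y to its left, z up, the work surface at z = 0. Lengths are in m, angles in rad, forces in N, time in s.
With the tool pointing down it reaches from about 0.4 to 0.75 m from the base axis. Payload 19.5 kg.
Tool frame: the origin (TCP) lies midway between the tips of the shut fingers; the grasp point (between the pads) lies 19 mm behind it (robot.hold_point_z is the distance from the TCP to the grasp point, in m); z points along the fingers, y is the line along which they close (so a half turn about z gives the same grasp; the last joint's range is limited). The gripper opens to 85 mm and grips with 20 to 120 N. Pads are 22 mm wide; open, the fingers measure 114 mm over their backs; the gripper's body (76 mm by 85 mm) begins 54 mm behind the grasp point. The pads swing forward as they close: fully open they stand 13 mm farther back than shut.
Start: joints at [-1.159, 0.707, -0.028, 1.485, 0.022, 0.951, -0.075], TCP at [0.252, 0.517, 0.231] pointing down, gripper open.
Joint ranges: [-2.71, 2.71], [-0.32, 2.16], [-1.57, 1.52], [0, 2.45], [-1.46, 4.6], [0, 2.02], [-2.83, 2.83]. Speed limits (rad/s): [1.89, 1.89, 2.57, 2.57, 3.01, 3.01, 3.01].

INTERFACE

Orientations are given as a unit quaternion [x, y, z, w].
In Python, from plant import robot gives the robot as it stands.
- The arm moves only by the shell command python3 -m pendant 'ROWS'. ROWS is JSON, a list that holds one entry, the list of rows, each a list of 5 numbers: the shift along the tool's x, y, z in cm, then the turn about the tool's z in rad, then the opening, from 0 (shut) to 1 (fully open). In form: [[[tx, ty, tz, spin, gripper], ...]]. A call has 1 to 20 rows; each row shifts and turns the commanded pose from where the row before left it, along the tool's axes as they then stand; what a row does not reach is not made up. A row lasts 1/12 s, in which the tool goes at most 41.7 mm and 7.16 degrees, less where a joint would pass 70% of its speed; a pose out of reach is approached as far as the arm can. A call is refused whole if a number of a shift passes 4.17 or a number of a turn 0.125, either way. A call with a gripper value outside its range is refused whole. The fingers move at their own pace and stop on an object; the grip force is fixed at half the most. Time passes only in rows, so rows that do not move let the fingers close. It gives the time, the measured TCP pose, the force, the opening and the grip force at its end, in the units of the state.
- robot.observe(): the state, without advancing time (a new reading comes with each control period).
- robot.grab_frame(name): name is "side" or "top"; returns a dict with "img" (420x560x3 uint8, red, green, blue), "fovy" (degrees; the focal length in pixels is half the picture's height over the tangent of half this angle, whatever the lens; pixels are square), "cx", "cy" (the principal point, pixels), "world_from_camera" (4x4, takes a point from camera to world coordinates). Camera axes: x right, y up, looking along -z (the intrinsics and any distortion apply to the point x, -y, -z); pixel columns grow to the right and rows downward; lengths in m; the calibration is good to about 2 mm. A picture is of the moment at which its call begins. There is no depth.
- robot.hand_in(): hands the job in; it is judged then, once.
Trained networks look in a picture, given as the dict that the camera call returned (one of the last four; its "shot" number tells which), for a name from the list of things; names that differ only in an ending like _2 or _b are one class to them, and where a whole thing is asked for, a point or a joint stands for the part that bears it (a point fixed in the world has none). Each returns a list of dicts, best first, with "p" (0 to 1); they miss things now and then, are a little off and sometimes report something else, mostly with a low value. They report only what shows in the picture. A call takes as long as a camera call. They do not tell look-alikes from the thing itself.
- robot.search_frame(picture, thing): "location" ([x, y, z] in m, in the coordinates of the camera as it stood for that picture, good to about 4 mm: the middle of the surface that is visible of it).
- robot.regions_of(picture, thing): "pixels" (420x560 bool, what is visible of it).
- robot.place_of(picture, thing): "location" ([x, y, z] in m, in the coordinates of the camera as it stood for that picture, good to about 4 mm: a listed point, or the origin of a listed thing).
The state is a dict: "time": time; "joint_positions": joint angles; "joint_vel": joint speeds; "tau": joint torques, N m; "eef_pos": TCP position; "tool_rot": TCP orientation; "contact_force": force on the tool from outside, world axes, zero at the start; "moment": the same for the moment, N m; "finger_gap": opening from 0.0 (shut) to 1.0 (fully open); "grasp_force": force on a finger pad.
Only numpy, scipy, OpenCV 4.12 (cv2) and the standard library are available. Lean on these libraries where they do the work, as an engineer would, in place of code of your own. Each camera call takes 0.05 s, during which the arm holds its last target. There are 200 camera calls.

## Working session

There is one attempt and no reset: what is moved stays moved. The work goes in short steps, Python scripts to look and compute and a shell command to move; the robot and the scene stay as the last step left them, time stands still between calls to the robot, and variables do not carry over. Pictures are saved under pics/ and viewed, at most 10 in all, crops included, and the job is handed in when it is done.

```bash
ls; mkdir -p pics
cat > h.py <<'E'
import numpy as np, cv2
from plant import robot
from scipy.spatial.transform import Rotation as R
def W(f,p): return (np.array(f["world_from_camera"])@np.r_[p,1])[:3]
def save(f,n): cv2.imwrite(f"pics/{n}.png",cv2.cvtColor(f["img"],cv2.COLOR_RGB2BGR))
def proj(f,p):
    q=np.linalg.inv(f["world_from_camera"])@np.r_[p,1]; F=f["img"].shape[0]/2/np.tan(np.radians(f["fovy"]/2))
    return f["cx"]-F*q[0]/q[2], f["cy"]+F*q[1]/q[2]
def ray(f,u,v,z):
    "world point at height z seen at pixel u,v"
    M=np.array(f["world_from_camera"]);F=f["img"].shape[0]/2/np.tan(np.radians(f["fovy"]/2))
    d=M[:3,:3]@np.array([(u-f["cx"])/F,-(v-f["cy"])/F,-1]);o=M[:3,3]
    return o+d*(z-o[2])/d[2]
E
python3 - <<'E'
from h import *
np.set_printoptions(precision=4,suppress=True)
s=robot.observe();print({k:s[k] for k in("time","eef_pos","tool_rot","finger_gap","contact_force")},robot.hold_point_z)
for n in("top","side"):
    f=robot.grab_frame(n);save(f,n+"0");print(n,{k:f[k] for k in f if k not in("img",)})
    for t in("base","bay_mouth","knob_top","dock","dock_seat","catch_a","catch_b","amber_bottle","circuit_board","red_screwdriver"):
        print(t,[(round(d["p"],2),W(f,d["location"])) for d in robot.place_of(f,t)[:3]])
E
```

```text
pics
{'time': 0.0, 'eef_pos': array([0.2519, 0.5166, 0.2308]), 'tool_rot': array([ 0.2249,  0.9744, -0.0005, -0.0001]), 'finger_gap': 1.0018194009704287, 'contact_force': array([-0.2515,  0.2555,  0.0866])} 0.0187
top {'fovy': 42.04510822128184, 'cx': 281.5803241244271, 'cy': 209.3554265791459, 'world_from_camera': array([[ 0.0073,  0.9973, -0.0725,  0.4353],
       [-0.9999,  0.0063, -0.0138, -0.1351],
       [-0.0133,  0.0726,  0.9973,  1.8354],
       [ 0.    ,  0.    ,  0.    ,  1.    ]]), 'shot': 1}
base [(0.77, array([ 0.5168,  0.1372, -0.0005])), (0.52, array([ 0.4423, -0.386 ,  0.0016]))]
bay_mouth []
knob_top [(0.43, array([0.5242, 0.1434, 0.0709]))]
dock [(0.67, array([ 0.3682, -0.0206, -0.0016])), (0.62, array([ 0.4957, -0.6517, -0.0003])), (0.6, array([ 0.7883, -0.1563, -0.0003]))]
dock_seat [(0.89, array([ 0.784 , -0.1498,  0.0255])), (0.84, array([ 0.4951, -0.6482,  0.0263])), (0.76, array([ 0.5202, -0.2029,  0.0285]))]Traceback (most recent call last):
  File "<stdin>", line 7, in <module>
ValueError: it knows: amber_bottle, base, battery, battery_center, bay_mouth, circuit_board, dock, dock_seat, knob_top, red_screwdriver
```

Run:
```python
from h import *
np.set_printoptions(precision=4,suppress=True)
for n in("top","side"):
    f=robot.grab_frame(n);save(f,n+"0");
    if n=="side":print(f["fovy"],f["cx"],f["cy"],f["world_from_camera"])
    for t in("base","bay_mouth","knob_top","dock","dock_seat","amber_bottle","circuit_board","red_screwdriver"):
        print(t,[(round(d["p"],2),W(f,d["location"]),np.round(proj(f,W(f,d["location"])))) for d in robot.place_of(f,t)[:5]])
```

```text
base [(0.83, array([ 0.5182,  0.1377, -0.0032]), array([208., 224.])), (0.17, array([ 0.5196, -0.2031, -0.0012]), array([309., 224.]))]
bay_mouth [(0.81, array([0.5135, 0.1421, 0.0279]), array([205., 225.]))]
knob_top [(0.57, array([0.5259, 0.1455, 0.0711]), array([202., 220.])), (0.5, array([ 0.5203, -0.1975,  0.0277]), array([308., 224.]))]
dock [(0.87, array([ 0.4964, -0.6514, -0.0004]), array([443., 232.])), (0.85, array([ 0.3684, -0.0227,  0.0005]), array([255., 269.])), (0.79, array([ 0.7882, -0.1558, -0.0027]), array([296., 145.])), (0.62, array([ 0.5165, -0.2016,  0.0009]), array([309., 225.]))]
dock_seat [(0.96, array([ 0.4918, -0.6472,  0.0275]), array([444., 233.])), (0.79, array([ 0.3651, -0.0169,  0.0267]), array([253., 270.])), (0.75, array([ 0.4414, -0.3855,  0.0009]), array([364., 248.])), (0.62, array([ 0.5197, -0.2026,  0.0283]), array([309., 224.]))]
amber_bottle [(0.57, array([ 0.5993, -0.3704, -0.0041]), array([359., 201.]))]
circuit_board [(0.83, array([ 0.4403, -0.3837,  0.0017]), array([363., 248.]))]
red_screwdriver [(0.8, array([ 0.4329,  0.3864, -0.0035]), 
[... 444 characters left out ...]
.95, array([ 0.4939, -0.6488,  0.0047]), array([307., 312.])), (0.78, array([ 0.3678, -0.0202,  0.0017]), array([228., 222.])), (0.61, array([ 0.5191, -0.2025, -0.0001]), array([275., 238.]))]
dock_seat [(0.88, array([ 0.7878, -0.1583,  0.0251]), array([334., 216.])), (0.78, array([ 0.3673, -0.0218,  0.0305]), array([227., 216.])), (0.7, array([ 0.5189, -0.2007,  0.0304]), array([274., 231.])), (0.67, array([ 0.4925, -0.6478,  0.0319]), array([307., 305.]))]
amber_bottle [(0.94, array([ 0.6016, -0.3742, -0.0003]), array([310., 258.]))]
circuit_board [(0.85, array([ 0.4449, -0.3861, -0.0037]), array([269., 269.]))]
red_screwdriver [(0.42, array([0.436 , 0.3846, 0.001 ]), array([226., 181.]))]
```

View pics/top0.png

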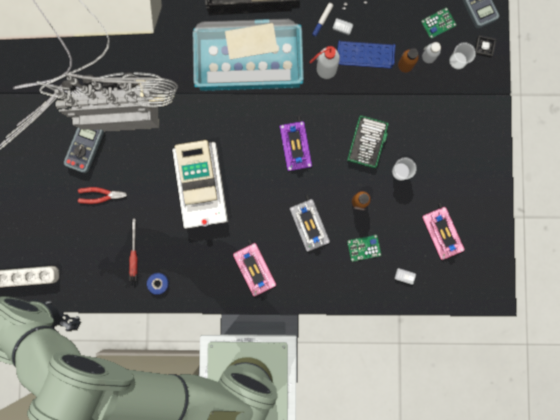

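View pics/side0.png

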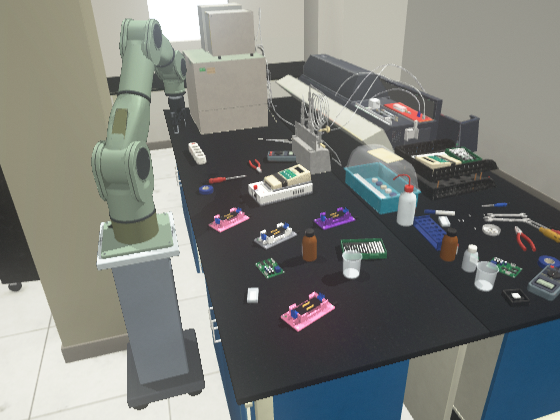

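Top view: the white base is at about (200,185), with the red knob at (205,222). There are four dock-shaped things: purple (296,146), pink (255,270), pink (443,232) and grey-white (309,225). Only the grey-white one is neither pink nor purple, so it should be the dock. I'll check it in a crop.

Run:
```python
from h import *
np.set_printoptions(precision=4,suppress=True)
f=robot.grab_frame("top")
im=f["img"][130:260,160:340]
cv2.imwrite("pics/crop1.png",cv2.cvtColor(cv2.resize(im,None,fx=4.4,fy=4.4,interpolation=cv2.INTER_CUBIC),cv2.COLOR_RGB2BGR))
hsv=cv2.cvtColor(f["img"],cv2.COLOR_RGB2HSV)
for t,c in(("base",(200,185)),("dock",(309,225))):
    for d in robot.regions_of(f,t):
        ys,xs=np.nonzero(d["pixels"])
        if abs(xs.mean()-c[0])+abs(ys.mean()-c[1])>15: continue
        z=.04
        P=np.array([ray(f,x,y,z)[:2] for x,y in zip(xs,ys)],np.float32)
        r=cv2.minAreaRect(P*1000); print(t,d["p"],len(xs),P.mean(0),r)
# red knob, blue catches
def blob(lo,hi,box):
    m=cv2.inRange(hsv,lo,hi); k=np.zeros_like(m);x0,y0,x1,y1=box;k[y0:y1,x0:x1]=m[y0:y1,x0:x1]
    n,l,s,c=cv2.connectedComponentsWithStats(k);return [(s[i,4],c[i]) for i in range(1,n) if s[i,4]>3]
for a,c in blob((0,130,90),(10,255,255),(190,205,220,235)): print("red",a,c,ray(f,*c,.0725))
for a,c in blob((105,120,60),(130,255,255),(285,195,335,255)): print("blue",a,c,ray(f,*c,.04))
```

```text
base 0.75 3706 [0.6476 0.1616] ((650.7698974609375, 161.33799743652344), (285.43572998046875, 150.2171630859375), 9.736473083496094)
dock 0.61 1125 [ 0.5165 -0.2014] ((523.8896484375, -197.6240997314453), (169.6062774658203, 80.37342834472656), 22.227415084838867)
red 13 [203.8462 221.4615] [0.5227 0.1405 0.0725]
blue 20 [303.85 210.25] [ 0.5634 -0.1836  0.04  ]
blue 24 [315.4583 238.7917] [ 0.4698 -0.2221  0.04  ]
```

View pics/crop1.png

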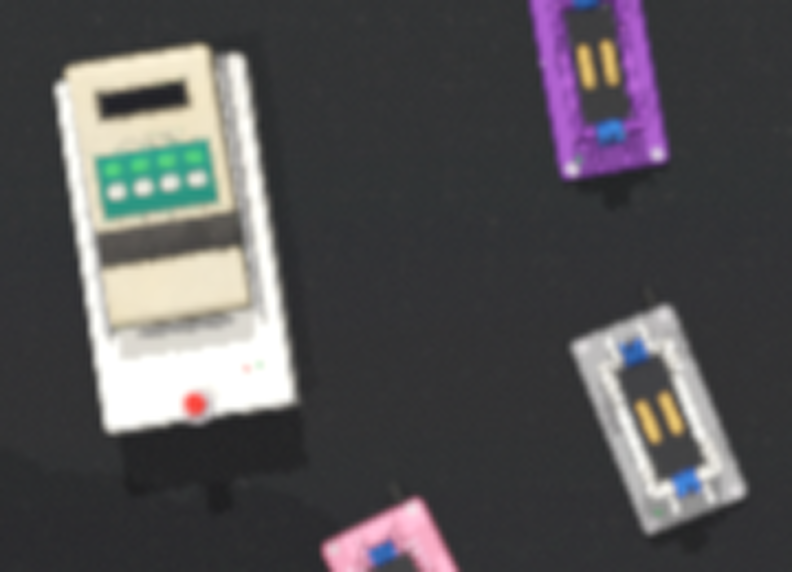

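The crop shows the grey dock at crop (655,420), with blue catches at both ends and the sprung plate between them. The red knob is at crop (196,404), on the base's front edge facing the robot. The base yaw is about 10° and the dock yaw about 22.3°. I'll turn the tool first.

```bash
cat >> h.py <<'E'
def to(target, ydir_deg=None):
    "shift in tool axes (cm) and spin to bring TCP to target"
    s=robot.observe(); r=R.from_quat(s["tool_rot"]); m=r.as_matrix()
    print("tcp",np.round(s["eef_pos"],4),"ydir",round(np.degrees(np.arctan2(m[1,1],m[0,1])),2),"tz",np.round(m[:,2],3),"F",np.round(s["contact_force"],1),"gap",round(s["finger_gap"],3),"g",round(s["grasp_force"],1),"t",s["time"])
    print("shift cm",np.round(m.T@(np.array(target)-s["eef_pos"])*100,2))
    if ydir_deg is not None: print("spin",round(-np.radians((ydir_deg-np.degrees(np.arctan2(m[1,1],m[0,1]))+90)%180-90),4))
E
python3 -m pendant '[[[0,0,0,-0.104,1],[0,0,0,-0.104,1],[0,0,0,-0.104,1],[0,0,0,-0.104,0.6],[0,0,0,-0.104,0.6],[0,0,0,-0.104,0.6]]]'
python3 -c "
from h import *
to([.523,.141,.16],99.9)"
```

```text
time: 1.85
eef_pos: [0.2521, 0.5168, 0.2313]
tool_rot: [-0.088, 0.996, -0.0, 0.0]
contact_force: [-0.4, -0.0, -0.2]
finger_gap: 0.61
grasp_force: 0.0
tcp [0.2521 0.5168 0.2313] ydir 100.05 tz [ 0. -0. -1.] F [-0.4 -0.  -0.2] gap 0.61 g 0.0 t 1.85
shift cm [-20.12 -41.73   7.13]
spin 0.0025
```

```bash
python3 -m pendant '[[[-1.44,-2.98,0.5,0,0.6],[-1.44,-2.98,0.5,0,0.6],[-1.44,-2.98,0.5,0,0.6],[-1.44,-2.98,0.5,0,0.6],[-1.44,-2.98,0.5,0,0.6],[-1.44,-2.98,0.5,0,0.6],[-1.44,-2.98,0.5,0,0.6],[-1.44,-2.98,0.5,0,0.6],[-1.44,-2.98,0.5,0,0.6],[-1.44,-2.98,0.5,0,0.6],[-1.44,-2.98,0.5,0,0.6],[-1.44,-2.98,0.5,0,0.6],[-1.44,-2.98,0.5,0,0.6],[-1.44,-2.98,0.6,0,0.6],[0,0,0,0,0.6],[0,0,0,0,0.6]]]'
python3 - <<'E'
from h import *
to([.523,.141,.11],99.9)
f=robot.grab_frame("side")
hsv=cv2.cvtColor(f["img"],cv2.COLOR_RGB2HSV);m=cv2.inRange(hsv,(0,120,80),(10,255,255));m[:175]=0;m[215:]=0;m[:,:235]=0;m[:,300:]=0
n,l,s,c=cv2.connectedComponentsWithStats(m);print([(s[i,4],c[i],ray(f,*c[i],.065)) for i in range(1,n) if s[i,4]>2])
cv2.imwrite("pics/s1.png",cv2.cvtColor(cv2.resize(f["img"][130:260,180:360],None,fx=4,fy=4,interpolation=cv2.INTER_CUBIC),cv2.COLOR_RGB2BGR))
E
```

```text
time: 3.18
eef_pos: [0.522, 0.1381, 0.1599]
tool_rot: [-0.084, 0.997, -0.0, -0.0]
contact_force: [0.0, 1.3, 0.2]
finger_gap: 0.601
grasp_force: 0.0
tcp [0.522  0.1381 0.1599] ydir 99.58 tz [-0. -0. -1.] F [0.  1.3 0.2] gap 0.601 g 0.0 t 3.1833
shift cm [-0.15  0.27  4.98]
spin -0.0056
[(np.int32(12), array([255. , 186.5]), array([0.52762435, 0.1418932 , 0.065     ]))]
```

View pics/s1.png

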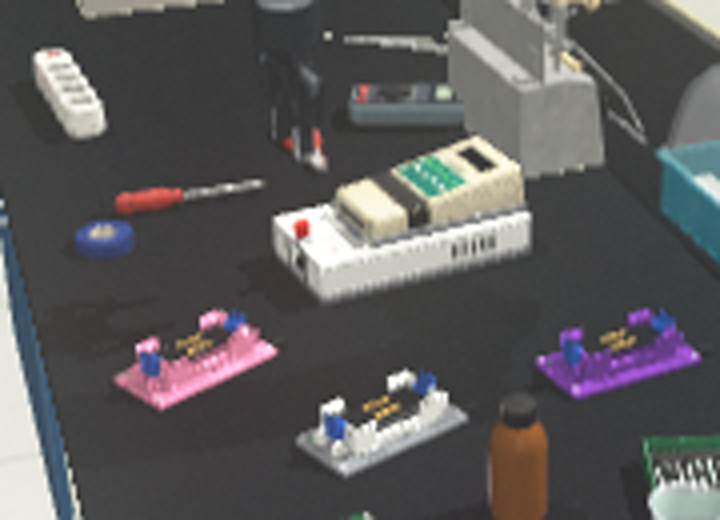

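The crop shows the gripper above the base, with the red knob at about (300,228), i.e. full-image (255,187). Its position agrees with the top view to within a few mm. I'll go down and grip it.

```bash
python3 -m pendant '[[[-0.3,0.3,1.7,0,0.5],[0,0,2,0,0.5],[0,0,2,0,0.5],[0,0,2,0,0.5],[0,0,1.5,0,0.5],[0,0,1,0,0.5],[0,0,0.5,0,0.5],[0,0,0,0,0.5],[0,0,0,0,0.5]]]'
python3 -c "
from h import *
to([.5245,.141,.053],99.9)"
```

```text
time: 3.98
eef_pos: [0.524, 0.1436, 0.0539]
tool_rot: [-0.085, 0.996, 0.0, 0.0]
contact_force: [0.5, -0.0, -0.0]
finger_gap: 0.5
grasp_force: 0.0
tcp [0.524  0.1436 0.0539] ydir 99.78 tz [ 0.001  0.    -1.   ] F [ 0.5 -0.  -0. ] gap 0.5 g 0.0 t 3.9833
shift cm [-0.01 -0.27  0.09]
spin -0.0021
```

```bash
python3 -m pendant '[[[0,-0.22,0.05,0,0.5],[0,0,0,0,0.3],[0,0,0,0,0.1],[0,0,0,0,0],[0,0,0,0,0],[0,0,0,0,0],[0,0,0,0,0],[0,0,0,0,0]]]'
python3 -c "
from h import *
to([.5245,.141,.053],99.9)"
```

```text
time: 4.65
eef_pos: [0.5245, 0.1413, 0.0534]
tool_rot: [-0.085, 0.996, 0.0, 0.0]
contact_force: [-1.0, -0.6, 7.6]
finger_gap: 0.186
grasp_force: 58.4
tcp [0.5245 0.1413 0.0534] ydir 99.75 tz [ 0.001  0.    -1.   ] F [-1.  -0.6  7.6] gap 0.186 g 58.4 t 4.65
shift cm [ 0.   -0.03  0.04]
spin -0.0025
```

Knob gripped. I'll lift it 14 mm.

```bash
python3 -m pendant '[[[0,0,-0.2,0,0],[0,0,-0.3,0,0],[0,0,-0.3,0,0],[0,0,-0.3,0,0],[0,0,-0.3,0,0],[0,0,0,0,0],[0,0,0,0,0],[0,0,0,0,0],[0,0,0,0,0],[0,0,0,0,0],[0,0,0,0,0]]]'
python3 - <<'E'
from h import *
np.set_printoptions(precision=4,suppress=True)
to([.5245,.141,.053],99.9)
for n in("top","side"):
    f=robot.grab_frame(n)
    for t in("battery_center","bay_mouth","knob_top"): print(n,t,[(round(d["p"],2),W(f,d["location"])) for d in robot.place_of(f,t)[:2]])
cv2.imwrite("pics/s2.png",cv2.cvtColor(cv2.resize(f["img"][150:220,210:310],None,fx=6,fy=6,interpolation=cv2.INTER_CUBIC),cv2.COLOR_RGB2BGR))
E
```

```text
time: 5.57
eef_pos: [0.5243, 0.1411, 0.0667]
tool_rot: [-0.085, 0.996, 0.0, 0.0]
contact_force: [4.5, 3.0, -2.0]
finger_gap: 0.185
grasp_force: 59.0
tcp [0.5243 0.1411 0.0667] ydir 99.75 tz [ 0.  0. -1.] F [ 4.5  3.  -2. ] gap 0.185 g 59.0 t 5.5667
shift cm [-0.01 -0.02  1.37]
spin -0.0026
top battery_center [(0.42, array([ 0.5163, -0.2019,  0.0275]))]
top bay_mouth []
top knob_top []
side battery_center [(0.63, array([0.522 , 0.1431, 0.0242]))]
side bay_mouth [(0.79, array([0.5206, 0.1427, 0.027 ]))]
side knob_top []
```

View pics/s2.png

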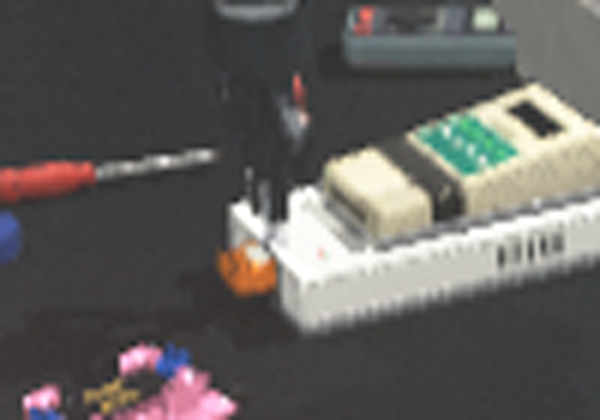

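The crop shows the orange pack standing out of the front face at about (248,268). I'll release the knob, rise, step out, and go down over the pack.

```bash
python3 -m pendant '[[[0,0,0,0,0.3],[0,0,0,0,0.5],[0,0,0,0,0.6],[0,0,0,0,0.7],[0,0,-2,0,0.7],[0,0,-1.5,0,0.7],[1,0,-0.5,0,0.75],[1.4,0,0,0,0.75],[0,0,1,0,0.75],[0,0,2,0,0.75],[0,0,2,0,0.75],[0,0,1.5,0,0.75],[0,0,1.5,0,0.75],[0,0,0.5,0,0.75],[0,0,0,0,0.75],[0,0,0,0,0.75]]]'
python3 -c "
from h import *
to([.501,.1372,.018],99.9)"
```

```text
time: 7.3
eef_pos: [0.5006, 0.137, 0.022]
tool_rot: [-0.085, 0.996, -0.0, -0.0]
contact_force: [0.0, -0.3, 0.2]
finger_gap: 0.75
grasp_force: 0.0
tcp [0.5006 0.137  0.022 ] ydir 99.76 tz [-0. -0. -1.] F [ 0.  -0.3  0.2] gap 0.75 g 0.0 t 7.3
shift cm [-0.04  0.02  0.4 ]
spin -0.0025
```

```bash
python3 -m pendant '[[[0,0,0.4,0,0.75],[0,0,0,0,0.5],[0,0,0,0,0.3],[0,0,0,0,0.2],[0,0,0,0,0.2],[0,0,0,0,0.2],[0,0,0,0,0.2]]]'
python3 -m pendant '[[[0.3,0,0,0,0.2],[0.5,0,0,0,0.2],[0.5,0,0,0,0.2],[0.7,0,0,0,0.2],[0.7,0,0,0,0.2],[0.7,0,0,0,0.2],[0.7,0,0,0,0.2],[0.7,0,0,0,0.2],[0.7,0,0,0,0.2],[0.7,0,0,0,0.2],[0.3,0,0,0,0.2],[0,0,0,0,0.2]]]'
python3 - <<'E'
from h import *
np.set_printoptions(precision=4,suppress=True)
to([.501,.1372,.018],99.9)
for n in("top","side"):
    f=robot.grab_frame(n)
    for t in("battery_center","battery"): print(n,t,[(round(d["p"],2),W(f,d["location"])) for d in robot.place_of(f,t)[:2]])
cv2.imwrite("pics/s3.png",cv2.cvtColor(cv2.resize(f["img"][150:220,200:300],None,fx=6,fy=6,interpolation=cv2.INTER_CUBIC),cv2.COLOR_RGB2BGR))
E
```

```text
time: 7.88
eef_pos: [0.5007, 0.137, 0.0183]
tool_rot: [-0.085, 0.996, -0.0, 0.0]
contact_force: [-1.3, -0.3, 4.6]
finger_gap: 0.457
grasp_force: 59.6
time: 8.88
eef_pos: [0.4354, 0.1258, 0.0176]
tool_rot: [-0.085, 0.996, -0.0, -0.001]
contact_force: [0.4, -0.5, -0.6]
finger_gap: 0.452
grasp_force: 60.6
tcp [0.4354 0.1258 0.0176] ydir 99.78 tz [-0.002 -0.001 -1.   ] F [ 0.4 -0.5 -0.6] gap 0.452 g 60.6 t 8.8833
shift cm [-6.66  0.01 -0.05]
spin -0.0021
top battery_center [(0.44, array([0.4566, 0.1292, 0.022 ]))]
top battery [(0.48, array([0.4597, 0.1331, 0.0145]))]
side battery_center []
side battery []
```

View pics/s3.png

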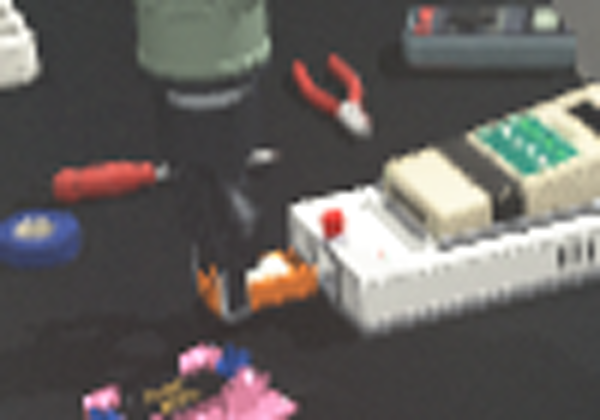

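The crop shows the pack drawn clear of the mouth, held near its front end. I'll pull 1 cm more, set it on the bench, release, and step aside to measure it.

```bash
python3 -m pendant '[[[0.5,0,0,0,0.2],[0.5,0,0,0,0.2],[0,0,0.4,0,0.2],[0,0,0.3,0,0.2],[0,0,0.2,0,0.2],[0,0,0,0,0.2],[0,0,0,0,0.4],[0,0,0,0,0.6],[0,0,0,0,0.75],[0,0,-1,0,0.75],[0,0,-3,0,0.75],[0,0,-3,0,0.75],[0,4,-2,0,0.75],[0,4,0,0,0.75],[0,4,0,0,0.75],[0,2,0,0,0.75],[0,0,0,0,0.75]]]'
python3 - <<'E'
from h import *
np.set_printoptions(precision=4,suppress=True)
to([.45,.13,.012],99.9)
for n in("top","side"):
    f=robot.grab_frame(n)
    for t in("battery_center",): print(n,t,[(round(d["p"],2),W(f,d["location"])) for d in robot.place_of(f,t)[:2]])
    if n=="top": g=f
hsv=cv2.cvtColor(g["img"],cv2.COLOR_RGB2HSV);m=cv2.inRange(hsv,(6,130,90),(22,255,255));m[:215]=0;m[275:]=0;m[:,:180]=0;m[:,240:]=0
ys,xs=np.nonzero(m);P=np.array([ray(g,x,y,.03)[:2] for x,y in zip(xs,ys)],np.float32);print(len(xs),P.mean(0),cv2.minAreaRect(P*1000))
cv2.imwrite("pics/s4.png",cv2.cvtColor(cv2.resize(np.hstack([g["img"][200:280,170:260],f["img"][150:230,190:280]]),None,fx=4.4,fy=4.4,interpolation=cv2.INTER_CUBIC),cv2.COLOR_RGB2BGR))
E
```

```text
time: 10.6
eef_pos: [0.4021, 0.2643, 0.0975]
tool_rot: [-0.088, 0.996, 0.001, 0.0]
contact_force: [0.2, 0.1, -0.1]
finger_gap: 0.749
grasp_force: 0.0
tcp [0.4021 0.2643 0.0975] ydir 100.06 tz [ 0.     0.003 -1.   ] F [ 0.2  0.1 -0.1] gap 0.749 g 0.0 t 10.6
shift cm [ -2.37 -14.09   8.51]
spin 0.0029
top battery_center [(0.82, array([0.4487, 0.1329, 0.0162])), (0.74, array([ 0.5172, -0.2015, -0.    ]))]
side battery_center [(0.74, array([0.4506, 0.1272, 0.0175])), (0.29, array([0.5195, 0.141 , 0.0255]))]
212 [0.4512 0.1282] ((451.6314392089844, 128.3872833251953), (85.82685852050781, 47.49527359008789), 9.791776657104492)
```

View pics/s4.png

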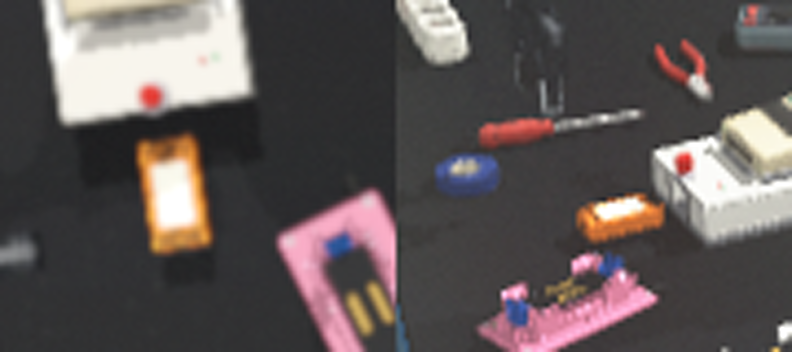

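The pack lies flat on the bench (crop (175,195)) at (0.451, 0.1285) with yaw 9.8°. I'll regrasp it at its middle.

```bash
python3 -m pendant '[[[-0.4,-2.2,0,0,0.75],[-0.4,-2.4,0,0,0.75],[-0.4,-2.4,0,0,0.75],[-0.4,-2.4,0,0,0.75],[-0.4,-2.4,0,0,0.75],[-0.44,-2.42,0,0,0.75],[0,0,1,0,0.75],[0,0,2,0,0.75],[0,0,2,0,0.75],[0,0,2,0,0.75],[0,0,1,0,0.75],[0,0,0.5,0,0.75],[0,0,0,0,0.75],[0,0,0,0,0.75]]]'
python3 -c "
from h import *
to([.451,.1285,.012],99.8)"
```

```text
time: 11.97
eef_pos: [0.4516, 0.123, 0.0128]
tool_rot: [-0.085, 0.996, -0.0, -0.0]
contact_force: [0.1, -0.5, -0.2]
finger_gap: 0.755
grasp_force: 0.0
tcp [0.4516 0.123  0.0128] ydir 99.7 tz [ 0. -0. -1.] F [ 0.1 -0.5 -0.2] gap 0.755 g 0.0 t 11.9667
shift cm [-0.03  0.55  0.08]
spin -0.0017
```

```bash
python3 -m pendant '[[[0,0.5,0.05,0,0.75],[0,0,0,0,0.6],[0,0,0,0,0.4],[0,0,0,0,0.2],[0,0,0,0,0.2],[0,0,0,0,0.2],[0,0,0,0,0.2],[0,0,-1,0,0.2],[0,0,-2,0,0.2],[0,0,-3,0,0.2],[0,0,-3,0,0.2],[0,0,-1,-0.11,0.2],[0,0,0,-0.11,0.2],[0,0,0,0,0.2],[0,0,0,0,0.2]]]'
python3 -c "
from h import *
to([.5166,-.2022,.11],112.4)"
```

```text
time: 13.22
eef_pos: [0.4507, 0.1282, 0.1123]
tool_rot: [-0.192, 0.981, -0.0, 0.0]
contact_force: [-0.8, -0.7, -2.0]
finger_gap: 0.453
grasp_force: 61.6
tcp [0.4507 0.1282 0.1123] ydir 112.14 tz [ 0. -0. -1.] F [-0.8 -0.7 -2. ] gap 0.453 g 61.6 t 13.2167
shift cm [  6.34 -33.08   0.23]
spin -0.0045
```

```bash
python3 -m pendant '[[[0.3,-1.5,0,0,0.2],[0.6,-3,0,0,0.2],[0.6,-3,0,0,0.2],[0.6,-3,0,0,0.2],[0.6,-3,0,0,0.2],[0.6,-3,0,0,0.2],[0.6,-3,0,0,0.2],[0.6,-3,0,0,0.2],[0.6,-3,0,0,0.2],[0.6,-3,0,0,0.2],[0.6,-3,0,0,0.2],[0.04,-1.5,0,-0.004,0.2],[0,0,0,0,0.2],[0,0,0,0,0.2],[0,0,0,0,0.2]]]'
python3 - <<'E'
from h import *
np.set_printoptions(precision=4,suppress=True)
to([.5166,-.2022,.085],112.4)
for n in("top","side"):
    f=robot.grab_frame(n)
    for t in("battery_center","dock_seat"): print(n,t,[(round(d["p"],2),W(f,d["location"])) for d in robot.place_of(f,t)[:4]])
    if n=="top": g=f
# orange ends in side view, along tool x
s=robot.observe();m=R.from_quat(s["tool_rot"]).as_matrix()
hsv=cv2.cvtColor(f["img"],cv2.COLOR_RGB2HSV);k=cv2.inRange(hsv,(6,150,110),(20,255,255));k[:190]=0;k[250:]=0;k[:,:230]=0;k[:,298:]=0
ys,xs=np.nonzero(k);print(len(xs),xs.min(),xs.max(),ys.min(),ys.max())
# predicted: corners of orange body for zero offset
c=s["eef_pos"]-np.array([0,0,.012])
for sx in(-1,1):
  for sy in(-1,1):
    for z in(.01,.03): print(sx,sy,z,np.round(proj(f,c+m[:,0]*sx*.04+m[:,1]*sy*.02+np.array([0,0,z])),1))
cv2.imwrite("pics/s5.png",cv2.cvtColor(cv2.resize(np.hstack([g["img"][185:265,265:355],f["img"][185:265,230:320]]),None,fx=4.4,fy=4.4,interpolation=cv2.INTER_CUBIC),cv2.COLOR_RGB2BGR))
E
```

```text
time: 14.47
eef_pos: [0.5173, -0.1999, 0.1117]
tool_rot: [-0.195, 0.981, 0.0, -0.0]
contact_force: [-0.6, 0.0, -1.0]
finger_gap: 0.448
grasp_force: 61.5
tcp [ 0.5173 -0.1999  0.1117] ydir 112.51 tz [-0.001  0.001 -1.   ] F [-0.6  0.  -1. ] gap 0.448 g 61.5 t 14.4667
shift cm [ 0.15 -0.19  2.67]
spin 0.002
top battery_center []
top dock_seat [(0.98, array([ 0.785 , -0.1528,  0.0272])), (0.96, array([ 0.3634, -0.0203,  0.0251])), (0.77, array([ 0.4958, -0.6472,  0.0292]))]
side battery_center [(0.56, array([ 0.5154, -0.1989,  0.1128]))]
side dock_seat [(0.76, array([ 0.4938, -0.6497,  0.0287])), (0.69, array([ 0.7881, -0.1577,  0.0248])), (0.63, array([ 0.3711, -0.0204,  0.0276]))]
96 263 285 207 218
-1 -1 0.01 [284.8 211.8]
-1 -1 0.03 [284.7 207.2]
-1 1 0.01 [278.2 208.1]
-1 1 0.03 [278.1 203.6]
1 -1 0.01 [268.4 218.8]
1 -1 0.03 [268.2 214.1]
1 1 0.01 [261.9 214.9]
1 1 0.03 [261.6 210.2]
```

View pics/s5.png

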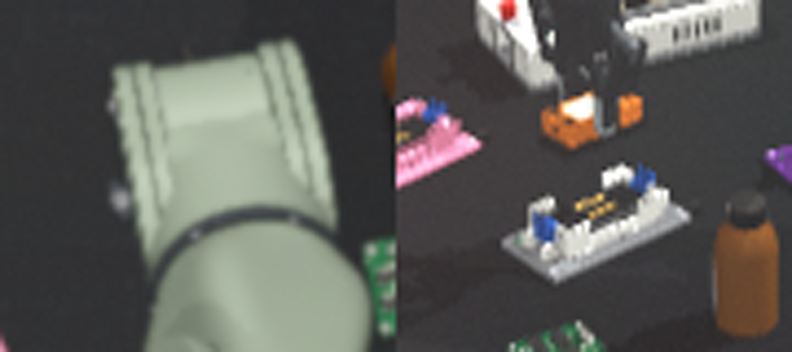

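Side crop: the pack hangs level over the grey dock at (590,120), and its ends are within 1 px of where they should be for a centred grasp. I'll do one more fix on the dock from the catches in the side view.

Run:
```python
from h import *
np.set_printoptions(precision=4,suppress=True)
f=robot.grab_frame("side")
hsv=cv2.cvtColor(f["img"],cv2.COLOR_RGB2HSV);m=cv2.inRange(hsv,(105,120,60),(130,255,255));m[:218]=0;m[245:]=0;m[:,:250]=0;m[:,:250]=0;m[:,300:]=0
n,l,s,c=cv2.connectedComponentsWithStats(m)
for i in range(1,n):
    if s[i,4]>2: print(s[i],c[i],ray(f,*c[i],.034))
to([.5175,-.2025,.060],112.4)
```

```text
[283 223   6   5  18] [285.6111 225.1111] [ 0.572  -0.1772  0.034 ]
[262 234   4   6  22] [263.5909 236.5   ] [ 0.4675 -0.2305  0.034 ]
tcp [ 0.5176 -0.2005  0.112 ] ydir 112.6 tz [-0. -0. -1.] F [-0.2  0.4 -1.3] gap 0.451 g 61.5 t 14.8167
shift cm [ 0.08 -0.18  5.2 ]
spin 0.0034
```

```bash
python3 -m pendant '[[[0,-0.2,1,0,0.2],[0,0,1.5,0,0.2],[0,0,1.5,0,0.2],[0,0,1,0,0.2],[0,0,0.7,0,0.2],[0,0,0.4,0,0.2],[0,0,0.3,0,0.2],[0,0,0.3,0,0.2],[0,0,0.2,0,0.2],[0,0,0,0,0.2]]]'
python3 -c "
from h import *
to([.518,-.2028,.0415],112.4)"
```

```text
time: 15.65
eef_pos: [0.5185, -0.2028, 0.0438]
tool_rot: [-0.196, 0.981, -0.0, 0.0]
contact_force: [-6.0, 1.0, 15.9]
finger_gap: 0.451
grasp_force: 64.3
tcp [ 0.5185 -0.2028  0.0438] ydir 112.59 tz [ 0.001 -0.001 -1.   ] F [-6.   1.  15.9] gap 0.451 g 64.3 t 15.65
shift cm [0.04 0.02 0.23]
spin 0.0033
```

The flare is pushing the pack toward tool +x (and a little +y). I'll yield that way.

```bash
python3 -m pendant '[[[0.15,0.05,0,0,0.2],[0.05,0.05,0,0,0.2],[0,0,0,0,0.2],[0,0,0,0,0.2]]]'
python3 -c "
from h import *
to([.518,-.2028,.0415],112.4)"
```

```text
time: 15.98
eef_pos: [0.5172, -0.2029, 0.0442]
tool_rot: [-0.196, 0.981, -0.001, 0.001]
contact_force: [-0.3, -1.7, 9.6]
finger_gap: 0.458
grasp_force: 63.6
tcp [ 0.5172 -0.2029  0.0442] ydir 112.57 tz [ 0.003 -0.001 -1.   ] F [-0.3 -1.7  9.6] gap 0.458 g 63.6 t 15.9833
shift cm [-0.07 -0.02  0.27]
spin 0.0029
```

```bash
python3 -m pendant '[[[0,-0.05,0.15,0,0.2],[0,0,0.15,0,0.2],[0,0,0.15,0,0.2],[0,0,0,0,0.2]]]'
python3 -c "
from h import *
to([.518,-.2028,.0415],112.4)"
```

```text
time: 16.32
eef_pos: [0.5168, -0.2035, 0.0397]
tool_rot: [-0.196, 0.981, -0.001, 0.001]
contact_force: [-5.5, 0.2, 19.5]
finger_gap: 0.449
grasp_force: 65.7
tcp [ 0.5168 -0.2035  0.0397] ydir 112.56 tz [ 0.002 -0.001 -1.   ] F [-5.5  0.2 19.5] gap 0.449 g 65.7 t 16.3167
shift cm [-0.14  0.02 -0.18]
spin 0.0028
```

```bash
python3 -m pendant '[[[0.12,0.03,0,0,0.2],[0,0,0.2,0,0.2],[0,0,0.2,0,0.2],[0,0,0.2,0,0.2],[0,0,0,0,0.2]]]'
python3 -c "
from h import *
to([.518,-.2028,.0415],112.4)"
```

```text
time: 16.73
eef_pos: [0.5146, -0.2043, 0.0337]
tool_rot: [-0.195, 0.981, -0.001, -0.0]
contact_force: [-11.3, -2.2, 24.5]
finger_gap: 0.451
grasp_force: 68.1
tcp [ 0.5146 -0.2043  0.0337] ydir 112.54 tz [-0.    -0.002 -1.   ] F [-11.3  -2.2  24.5] gap 0.451 g 68.1 t 16.7333
shift cm [-0.37  0.   -0.78]
spin 0.0024
```

```bash
python3 -m pendant '[[[0.2,0,0,0,0.2],[0,0,0,0,0.2],[0,0,0,0,0.2]]]'
python3 - <<'E'
from h import *
to([.518,-.2028,.0415],112.4)
f=robot.grab_frame("side")
cv2.imwrite("pics/s6.png",cv2.cvtColor(cv2.resize(f["img"][205:250,240:310],None,fx=10,fy=10,interpolation=cv2.INTER_CUBIC),cv2.COLOR_RGB2BGR))
E
```

```text
time: 16.98
eef_pos: [0.5141, -0.2045, 0.0338]
tool_rot: [-0.196, 0.981, -0.001, 0.001]
contact_force: [-2.4, -0.6, 16.3]
finger_gap: 0.452
grasp_force: 66.8
tcp [ 0.5141 -0.2045  0.0338] ydir 112.56 tz [ 0.002 -0.001 -1.   ] F [-2.4 -0.6 16.3] gap 0.452 g 66.8 t 16.9833
shift cm [-0.43  0.   -0.77]
spin 0.0028
```

View pics/s6.png

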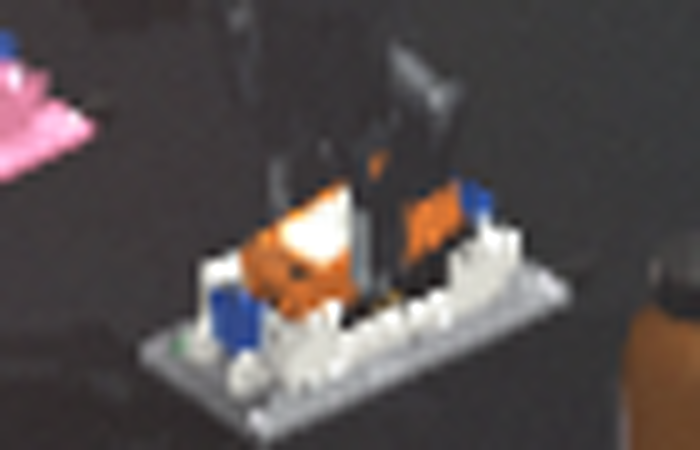

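The crop shows the pack level in the well between both blue catches, at (235,320) and (475,200). The sideways force is gone, so I'll press on.

```bash
python3 -m pendant '[[[0,0,0.25,0,0.2],[0,0,0.25,0,0.2],[0,0,0.25,0,0.2],[0,0,0.1,0,0.2],[0,0,0,0,0.2]]]'
python3 -c "
from h import *
to([.518,-.2028,.023],112.4)"
```

```text
time: 17.45
eef_pos: [0.5134, -0.2051, 0.0277]
tool_rot: [-0.195, 0.981, -0.002, 0.001]
contact_force: [-16.6, -1.1, 61.3]
finger_gap: 0.453
grasp_force: 74.6
tcp [ 0.5134 -0.2051  0.0277] ydir 112.53 tz [ 0.002 -0.004 -1.   ] F [-16.6  -1.1  61.3] gap 0.453 g 74.6 t 17.45
shift cm [-0.51  0.04  0.47]
spin 0.0022
```

It took 61 N, more than expected, and the pads may have slipped on the pack. I'll ease off, release, rise and look. The shut fingers can do the final press from above.

```bash
python3 -m pendant '[[[0.1,0,-0.2,0,0.2],[0,0,0,0,0.4],[0,0,0,0,0.6],[0,0,0,0,0.65],[0,0,-1,0,0.65],[0,0,-2,0,0.65],[0,0,-3,0,0.65],[0,0,-3,0,0.4],[0,0,-2,0,0],[0,0,0,0,0],[0,0,0,0,0]]]'
python3 - <<'E'
from h import *
np.set_printoptions(precision=4,suppress=True)
to([.518,-.2028,.046],112.4)
f=robot.grab_frame("side")
for t in("battery_center",): print(t,[(round(d["p"],2),W(f,d["location"])) for d in robot.place_of(f,t)[:2]])
cv2.imwrite("pics/s7.png",cv2.cvtColor(cv2.resize(f["img"][205:250,240:310],None,fx=10,fy=10,interpolation=cv2.INTER_CUBIC),cv2.COLOR_RGB2BGR))
E
```

```text
time: 18.37
eef_pos: [0.5126, -0.2045, 0.1372]
tool_rot: [-0.196, 0.981, -0.001, 0.001]
contact_force: [0.5, 0.3, -0.3]
finger_gap: 0.085
grasp_force: 0.0
tcp [ 0.5126 -0.2045  0.1372] ydir 112.58 tz [ 0.002 -0.001 -1.   ] F [ 0.5  0.3 -0.3] gap 0.085 g 0.0 t 18.3667
shift cm [-0.55 -0.03  9.12]
spin 0.0031
battery_center [(0.67, array([ 0.5237, -0.2031,  0.0198])), (0.54, array([ 0.5139, -0.2049,  0.0354]))]
```

View pics/s7.png

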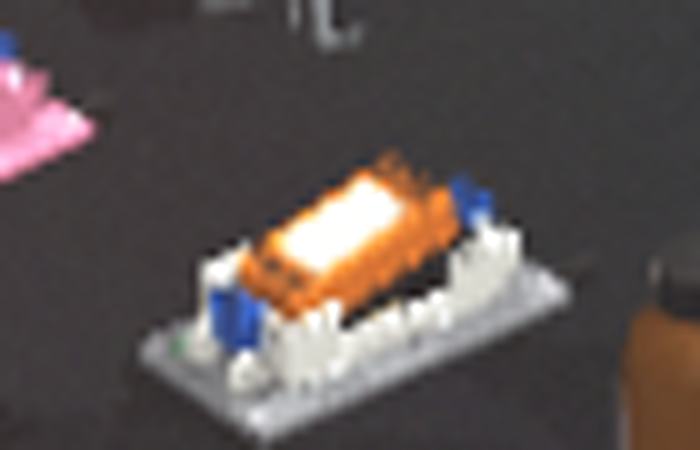

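The crop shows the pack seated level in the well but not latched: its black foot still shows above the low wall at (410,285). I'll press on the middle with shut fingers.

```bash
python3 -m pendant '[[[-0.4,-0.05,1.5,0,0],[0,0,2,0,0],[0,0,2,0,0],[0,0,1.5,0,0],[0,0,0.8,0,0],[0,0,0.5,0,0],[0,0,0.4,0,0],[0,0,0.2,0,0],[0,0,0,0,0]]]'
python3 -c "
from h import *
to([.5165,-.2035,.040],112.4)"
```

```text
time: 19.22
eef_pos: [0.5164, -0.2032, 0.0471]
tool_rot: [-0.196, 0.981, -0.0, 0.0]
contact_force: [0.7, 0.2, 0.4]
finger_gap: 0.001
grasp_force: 0.0
tcp [ 0.5164 -0.2032  0.0471] ydir 112.59 tz [ 0. -0. -1.] F [0.7 0.2 0.4] gap 0.001 g 0.0 t 19.2167
shift cm [ 0.01 -0.03  0.71]
spin 0.0034
```

```bash
python3 -m pendant '[[[0,0,0.15,0,0],[0,0,0.15,0,0],[0,0,0.15,0,0],[0,0,0,0,0]]]'; python3 -m pendant '[[[0,0,0.1,0,0],[0,0,0.1,0,0],[0,0,0,0,0]]]'
```

```text
time: 19.55
eef_pos: [0.5164, -0.2033, 0.0425]
tool_rot: [-0.196, 0.981, -0.0, 0.0]
contact_force: [2.0, 0.2, 3.8]
finger_gap: 0.003
grasp_force: 1.4
time: 19.8
eef_pos: [0.5165, -0.2032, 0.0405]
tool_rot: [-0.196, 0.981, -0.0, 0.0]
contact_force: [2.8, 0.8, 6.7]
finger_gap: 0.002
grasp_force: 3.4
```

```bash
python3 -m pendant '[[[0,0,0.1,0,0],[0,0,0.1,0,0],[0,0,0,0,0]]]'; python3 -m pendant '[[[0,0,0.15,0,0],[0,0,0.15,0,0],[0,0,0,0,0]]]'
```

```text
time: 20.05
eef_pos: [0.5166, -0.2032, 0.039]
tool_rot: [-0.196, 0.981, -0.0, 0.0]
contact_force: [2.6, 2.0, 12.9]
finger_gap: -0.001
grasp_force: 6.5
time: 20.3
eef_pos: [0.5169, -0.2034, 0.0384]
tool_rot: [-0.196, 0.981, -0.001, 0.001]
contact_force: [-11.7, 4.1, 67.0]
finger_gap: 0.002
grasp_force: 33.6
```

A hard stop at the expected depth (top at 38.5–39 mm). I'll retreat and check.

```bash
python3 -m pendant '[[[0,0,-0.5,0,0],[0,0,-2,0,0],[0,0,-3,0,0],[0,0,-3,0,0],[0,4,-3,0,0],[0,4,0,0,0],[0,4,0,0,0],[0,4,0,0,0],[0,4,0,0,0],[0,0,0,0,0]]]'
python3 - <<'E'
from h import *
np.set_printoptions(precision=4,suppress=True)
T=robot.grab_frame("top");f=robot.grab_frame("side")
for g in(T,f): print([(round(d["p"],2),W(g,d["location"])) for d in robot.place_of(g,"battery_center")[:2]])
for g,z,b in((T,.04,(285,195,335,255)),(f,.034,(250,218,300,245))):
    hsv=cv2.cvtColor(g["img"],cv2.COLOR_RGB2HSV);m=cv2.inRange(hsv,(105,120,60),(130,255,255));k=np.zeros_like(m);x0,y0,x1,y1=b;k[y0:y1,x0:x1]=m[y0:y1,x0:x1]
    n,l,s,c=cv2.connectedComponentsWithStats(k);print([(s[i,4],c[i],ray(g,*c[i],z)) for i in range(1,n) if s[i,4]>2])
for t in("amber_bottle","circuit_board","red_screwdriver"): print(t,[W(T,d["location"]) for d in robot.place_of(T,t)[:1]])
A=cv2.resize(T["img"][195:255,280:340],(400,400),interpolation=cv2.INTER_CUBIC);B=cv2.resize(f["img"][205:250,252:297],(400,400),interpolation=cv2.INTER_CUBIC)
cv2.imwrite("pics/s8.png",cv2.cvtColor(np.hstack([A,B]),cv2.COLOR_RGB2BGR))
E
```

```text
time: 21.13
eef_pos: [0.4394, -0.0183, 0.1458]
tool_rot: [-0.2, 0.98, 0.001, -0.001]
contact_force: [-0.7, 1.1, 0.2]
finger_gap: 0.003
grasp_force: 0.0
[(0.83, array([ 0.5138, -0.2021,  0.0263]))]
[(0.75, array([ 0.5137, -0.2025,  0.0239])), (0.41, array([ 0.6016, -0.3734,  0.0005]))]
[(np.int32(16), array([303.625 , 209.6875]), array([ 0.5653, -0.1829,  0.04  ])), (np.int32(23), array([315.3478, 238.7826]), array([ 0.4699, -0.2217,  0.04  ]))]
[(np.int32(12), array([286.25, 224.5 ]), array([ 0.5758, -0.1735,  0.034 ])), (np.int32(20), array([263.5 , 236.75]), array([ 0.4668, -0.2321,  0.034 ]))]
amber_bottle [array([ 0.5977, -0.371 ,  0.0006])]
circuit_board [array([ 0.4412, -0.3848,  0.0055])]
red_screwdriver [array([ 0.4328,  0.3868, -0.0009])]
```

View pics/s8.png

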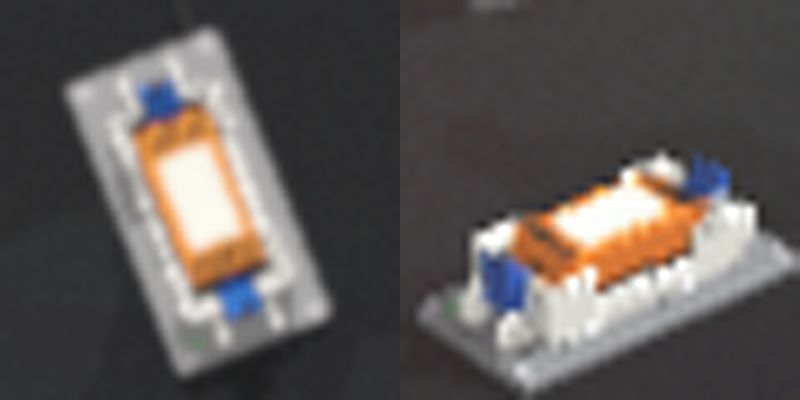

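The crops show the pack level and flush, with its black foot now hidden behind the low wall and both blue catches against its ends ((160,97) and (240,297) in the top crop). The +x catch is partly hidden, so I'll check by touch: if that end is latched, its top should be at about 41 mm.

```bash
python3 -c "
from h import *
to([.537,-.195,.055],112.5)"
```

```text
tcp [ 0.442  -0.0258  0.1452] ydir 112.47 tz [-0. -0. -1.] F [-0.  -0.4  0.6] gap -0.002 g 0.0 t 21.4833
shift cm [ -2.32 -19.26   9.03]
spin -0.0005
```

```bash
python3 -m pendant '[[[-0.4,-3.2,0,0,0],[-0.4,-3.2,0,0,0],[-0.4,-3.2,0,0,0],[-0.4,-3.2,0,0,0],[-0.4,-3.2,0,0,0],[-0.3,-3.2,0,0,0],[0,0,2,0,0],[0,0,3,0,0],[0,0,2.5,0,0],[0,0,1.5,0,0],[0,0,0,0,0],[0,0,0.4,0,0],[0,0,0.4,0,0],[0,0,0,0,0]]]'; python3 -m pendant '[[[0,0,0.2,0,0],[0,0,0.1,0,0],[0,0,0,0,0]]]';python3 -m pendant '[[[0,0,0.2,0,0],[0,0,0,0,0]]]'
```

```text
time: 22.65
eef_pos: [0.537, -0.1935, 0.0477]
tool_rot: [-0.196, 0.981, -0.0, 0.0]
contact_force: [-0.1, -0.5, -1.0]
finger_gap: -0.002
grasp_force: 0.0
time: 22.9
eef_pos: [0.537, -0.1933, 0.0447]
tool_rot: [-0.196, 0.981, -0.0, 0.0]
contact_force: [-0.0, -0.3, 0.3]
finger_gap: 0.002
grasp_force: 0.0
time: 23.07
eef_pos: [0.5369, -0.1932, 0.0423]
tool_rot: [-0.196, 0.981, -0.0, -0.0]
contact_force: [0.0, 0.1, -0.3]
finger_gap: -0.003
grasp_force: 0.0
```

```bash
python3 -m pendant '[[[0,0,0.1,0,0],[0,0,0.1,0,0],[0,0,0,0,0]]]';python3 -m pendant '[[[0,0,0.15,0,0],[0,0,0,0,0]]]'
```

```text
time: 23.32
eef_pos: [0.5371, -0.1932, 0.0406]
tool_rot: [-0.196, 0.981, -0.0, 0.0]
contact_force: [-1.5, 0.4, 6.9]
finger_gap: 0.004
grasp_force: 3.4
time: 23.48
eef_pos: [0.5371, -0.1932, 0.0391]
tool_rot: [-0.196, 0.981, -0.0, 0.0]
contact_force: [-0.3, 1.3, 7.2]
finger_gap: 0.0
grasp_force: 3.5
```

The +x end touches at 41 mm, so it is latched. The -x catch is in plain view and hasn't moved from its original position. I'll retreat and hand in.

```bash
python3 -m pendant '[[[0,0,-0.5,0,0],[0,0,-2,0,0],[0,0,-3,0,0],[0,0,-3,0,0],[0,0,-3,0,0],[0,0,0,0,0],[0,0,0,0,0],[0,0,0,0,0]]]'; python3 -c "
from plant import robot
print(robot.hand_in())"
```

```text
time: 24.15
eef_pos: [0.5366, -0.1933, 0.1537]
tool_rot: [-0.196, 0.981, -0.0, -0.0]
contact_force: [0.1, 0.6, -0.4]
finger_gap: 0.002
grasp_force: 0.0
the job is handed in; nothing more can be done
None
```

I handed in the job at about 24 s: the battery is out of the base and pressed home in the grey dock, with both catches apparently latched (checked by touch and camera), the bystanders not moved, and no verdict returned; I saved and viewed 11 pictures, one over the limit of 10.

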